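Tip the carton over and bring it to the stop

TASK

Two cartons stand on end on the packing board. Push the wider one over backwards, away from you, so that it lies flat with the face that now looks at you on top, then push it along the board until its leading end lies flush against the stop rail, ready for taping. Only push it, never lift or carry it; leave the narrow carton standing and everything else where it is.

Things in the scene. Friction and masses are not known exactly. Their poses are not given: they have to be found in the camera images.
- carton: The wider of the two cartons on end: closed, rigid, 85 mm wide, 30 thick, 120 tall as it stands, about 0.12 kg. Origin: centre of the broad face turned away from the robot (ends up underneath). z points out of the opposite broad face: level, towards the robot at first (within 0.56 rad), up once it lies. y runs along the 120 mm: up at first, towards the rail once it lies. x: across the width.
- carton_centre (a point): Centre of the wider carton, half-way through its thickness; same axes as the carton. 68 mm above the table at the start (60 mm above the board), 23 mm when it lies on the board.
- carton_lead_a (a point): One corner of the carton's +y end (top end at the start, the end that goes to the rail), half-way through the thickness, at x = -42 mm of the carton.
- carton_lead_b (a point): The other corner of the same end, at x = +43 mm of the carton. The carton slides on the board under a push of about 1 N, but can wedge if one corner meets the rail while it is askew; then its near end must be swung sideways.
- board: Fixed plywood packing board on the desk, 300 mm (its x) by 470 mm (its y), 8 mm thick, with an aluminium stop rail along its whole far edge, 20 mm wide and standing 18 mm above the board. Origin under its centre, at desk height; x points to the rail, roughly away from the robot (within 0.15 rad).
- rail_face (a point): Middle of the foot of the rail's near face, on the board's top; x points into the rail, square to its face; y runs along the rail.
- narrow: The narrow carton, to be left standing: 50 mm wide, 22 mm thick, 140 mm tall as it stands on end on the board beside the wider one, 180 mm or more between their middles. Light and easily knocked over. Origin: centre of the broad face turned away from the robot, half-way up (78 mm above the desk).
- tape: Small roll of tape, 60 mm across and 18 mm high, lying flat on the front part of the board between the two cartons; leave it there. Origin: centre of its underside.
Mind the look-alikes: they are no part of the job. Leave any black look-alike of the narrow alone.

How it is judged (in metres and radians):
On the way:
1. the wider carton lies flat on the board, former front face up (angle between carton's own z axis and vertical below 0.1 rad and height (world z) of carton_centre below 0.03 m and linear speed of carton below 0.03 m/s), for 0.2 s.
At the end, for the whole second after the job is handed in: The wider carton lies flat on the board (within 0.06 rad), the face that looked at the robot on top, both corners of its leading end within 6 mm of the rail's face, at rest; the narrow carton still stands and it and the tape roll are within 20 mm of where they were (angle between carton's own z axis and vertical below 0.06 rad and height (world z) of carton_centre below 0.03 m and x of each of carton_lead_a, carton_lead_b in the frame of rail_face above -0.006 m and x of carton_centre in the frame of rail_face below -0.05 m and linear speed of carton below 0.02 m/s and distance of each of narrow, tape from where it was at the start of the episode below 0.02 m and angle between narrow's own y axis and vertical below 0.1 rad); the robot touches nothing.
It fails at once if the wider carton is lifted or carried (height (world z) of carton_centre above 0.085 m or (angle between carton's own z axis and vertical below 0.15 rad and height (world z) of carton_centre above 0.045 m)).
It fails at once if the narrow carton is knocked over or shifted by more than 20 mm (distance of narrow from where it was at the start of the episode above 0.02 m or angle between narrow's own y axis and vertical above 0.2 rad).
It fails at once if the tape roll is shifted by more than 20 mm (distance of tape from where it was at the start of the episode above 0.02 m).
It also fails if it takes over 67 s, if anything falls off the work surface, if the arm or the gripper's body presses on something with over 40 N, if the wrist force passes 120 N, or if a joint passes its speed limit or range.

ROBOT

A 7-joint arm with a two-finger parallel gripper is mounted at the origin on a cart in front of the work surface, level with it; the furniture and walls round the work are solid. World frame = base frame: x ahead of the robot, y to its left, z up, the work surface at z = 0. Lengths are in mm, angles in rad, forces in N, time in s.
With the tool pointing down it reaches from about 400 to 875 mm from the base axis. Payload 19.3 kg.
Tool frame: the origin (TCP) lies midway between the tips of the shut fingers; the grasp point (between the pads) lies grip_point_offset behind it (grip_point_offset is the distance from the TCP to the grasp point, in mm); z points along the fingers, x is the direction in which the jaws open and shut, and the axes are right-handed (so a half turn about z gives the same grasp; the last joint's range is limited). The gripper opens to 85 mm and grips with 20 to 120 N. Pads are 22 mm wide; open, the fingers measure 114 mm over their backs; the gripper's body (76 mm by 85 mm) begins 54 mm behind the grasp point. The pads swing forward as they close: fully open they stand 13 mm farther back than shut.
Start: joints at [1.242, 0.521, -0.036, 1.599, 0.021, 1.021, -0.113], TCP at [159.922, -604.185, 231.291] pointing down, gripper open.
Joint ranges: [-2.91, 2.91], [-0.3, 2.13], [-1.5, 1.42], [0.17, 2.43], [-1.26, 4.41], [0.16, 1.93], [-2.52, 2.52]. Speed limits (rad/s): [1.89, 1.89, 2.39, 2.39, 3.01, 3.01, 3.01].

INTERFACE

Orientations are given as a unit quaternion [w, x, y, z].
In Python, from cell import * gives the robot as it stands. The module is installed in compiled form; this text tells all that it offers. Calls block until the motion is done:
- move_to(position, orientation): joint-space move of the TCP to a pose.
- move_linear(position, frame=None, v=150, contact_N=None): straight line of the TCP; frame=None keeps the orientation; v is the mean speed in mm/s. With contact_N (N) it stops when the force on the tool has changed by that much, and returns True; else False.
- set_joints(angles): joint-space move.
- open_jaws() and grab(force=None): open the fingers fully, or close them until they stop; force is the grip in N (None keeps the last).
- wait(seconds).
- solve_ik(position, orientation): joint angles nearest the present ones, or None.
- read_camera(name): name is "side" or "top"; returns a dict with "img" (384x512x3 uint8, red, green, blue), "K" (3x3 intrinsics, pixels), "distortion" ([k1, k2, p1, p2, k3] as OpenCV has them; the pictures are not rectified), "T" (4x4, takes a point from camera to world coordinates). Camera axes: x right, y up, looking along -z (the intrinsics and any distortion apply to the point x, -y, -z); pixel columns grow to the right and rows downward; lengths in mm; the calibration is good to about 2 mm. A picture is of the moment at which its call begins. There is no depth.
A pose or a line that the arm cannot do raises MotionError and nothing moves.
- job_done(): hands the job in, once; it reports no verdict.
Trained networks look in a picture, given as the dict that the camera call returned (one of the last four; its "shot" number tells which), for a name from the list of things; names that differ only in an ending like _2 or _b are one class to them, and where a whole thing is asked for, a point or a joint stands for the part that bears it (a point fixed in the world has none). Each returns a list of dicts, best first, with "p" (0 to 1); they miss things now and then, are a little off and sometimes report something else, mostly with a low value. They report only what shows in the picture. A call takes as long as a camera call. They do not tell look-alikes from the thing itself.
- find_in(picture, label): "point" ([column, row] in pixels, amid what is visible of it).
- masks_of(picture, label): "mask" (384x512 bool, what is visible of it) and "point" ([column, row] in pixels, amid what is visible of it).
- place_of(picture, label): "point" ([column, row] in pixels: a listed point, or the origin of a listed thing).
Readings, each from a call of its own:
- current_t(): time.
- current_qpos(): joint angles.
- current_dq(): joint speeds.
- current_joint_efforts(): joint torques, N m.
- current_eef_pos(): TCP position.
- current_tool_rot(): TCP orientation.
- current_wrist_force(): force on the tool from outside, world axes, zero at the start.
- current_ft_torque(): the same for the moment, N m.
- current_opening(): finger opening in mm.
Only numpy, scipy, OpenCV 4.12 (cv2) and the standard library are available. Lean on these libraries where they do the work, as an engineer would, in place of code of your own. Each camera call takes 0.05 s, during which the arm holds its last target. There are 200 camera calls.

## Working session

There is one attempt and no reset: what is moved stays moved. The work goes in short steps, each a Python script; the robot and the scene stay as the last script left them, time stands still between calls to the robot, and variables do not carry over. Pictures are saved under pics/ and viewed, about 8 in all and at most 12, crops included, and the job is handed in when it is done.

```bash
mkdir -p pics
cat > h.py <<'E'
from cell import *
import numpy as np, cv2
def ray(c,p):
    D=np.array(c["distortion"],float);K=np.array(c["K"],float)
    u=cv2.undistortPoints(np.array([[p]],float),K,D)[0,0]
    T=np.array(c["T"]);d=T[:3,:3]@np.array([u[0],-u[1],-1]);return T[:3,3],d/np.linalg.norm(d)
def onz(c,p,z):
    o,d=ray(c,p);return o+d*(z-o[2])/d[2]
def tri(c1,p1,c2,p2):
    a,d=ray(c1,p1);b,e=ray(c2,p2)
    s=np.linalg.lstsq(np.c_[d,-e],b-a,rcond=None)[0]
    x,y=a+d*s[0],b+e*s[1];return (x+y)/2,np.linalg.norm(x-y)
def proj(c,P):
    T=np.array(c["T"]);q=(np.array(P,float).reshape(-1,3)-T[:3,3])@T[:3,:3]
    q=q*[1,-1,-1];return cv2.projectPoints(q,np.zeros(3),np.zeros(3),np.array(c["K"],float),np.array(c["distortion"],float))[0][:,0]
E
python3 - <<'E'
from h import *
np.set_printoptions(precision=1,suppress=True)
s=read_camera("side");t=read_camera("top")
cv2.imwrite("pics/a.png",np.vstack([s["img"],t["img"]])[...,::-1][:, :] if 0 else np.hstack([cv2.resize(s["img"],(400,300)),cv2.resize(t["img"],(400,300))])[...,::-1])
cv2.imwrite("pics/s.png",s["img"][...,::-1]);cv2.imwrite("pics/t.png",t["img"][...,::-1])
for c,n in((s,"side"),(t,"top")):
    print(n,np.array(c["T"])[:3,3],-np.array(c["T"])[:3,2])
    for l in["carton","carton_centre","carton_lead_a","carton_lead_b","rail_face","narrow","tape","board"]:
        print(l,[(np.round(r["point"],1),round(r["p"],2)) for r in place_of(c,l)[:4]])
print(current_t(),current_tool_rot())
E
```

```text
side [ 265.8 -613.5  441.8] [ 0.3  0.9 -0.4]
carton [(array([227.8, 188.8]), 0.84)]
carton_centre [(array([217.1, 185.9]), 0.63), (array([218.1, 168. ]), 0.24)]
carton_lead_a [(array([211.9, 155.4]), 0.84), (array([227.2, 185.4]), 0.73), (array([218. , 169.5]), 0.56)]
carton_lead_b [(array([211.9, 155.4]), 0.84), (array([227.2, 185.4]), 0.73), (array([218. , 169.5]), 0.56)]
rail_face [(array([317. , 215.5]), 0.63)]
narrow [(array([254.2, 217.8]), 0.82), (array([168.3, 229. ]), 0.62), (array([317.3, 213.7]), 0.23)]
tape [(array([220.6, 232. ]), 0.71)]
board [(array([267.5, 223.7]), 0.73)]
top [443.3 141.  954.5] [ 0.1 -0.  -1. ]
carton [(array([190. , 205.3]), 0.78)]
carton_centre [(array([189. , 214.8]), 0.89)]
carton_lead_a [(array([160.7, 211.3]), 0.81), (array([206.4, 217.8]), 0.73)]
carton_lead_b [(array([160.7, 211.3]), 0.81), (array([206.4, 217.8]), 0.73)]
rail_face [(array([250.8, 110.5]), 0.72)]
narrow [(array([281.9, 292.3]), 0.59), (array([310.5, 211.4]), 0.55)]
tape [(array([242. , 228.2]), 0.55)]
board [(array([247.3, 173.2]), 0.73)]
0.9 [-0.   0.8 -0.6 -0. ]
```

View pics/s.png

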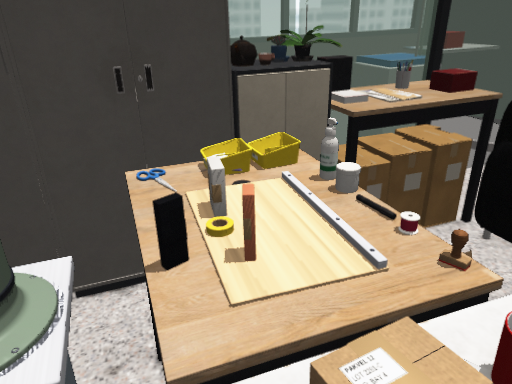

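View pics/t.png

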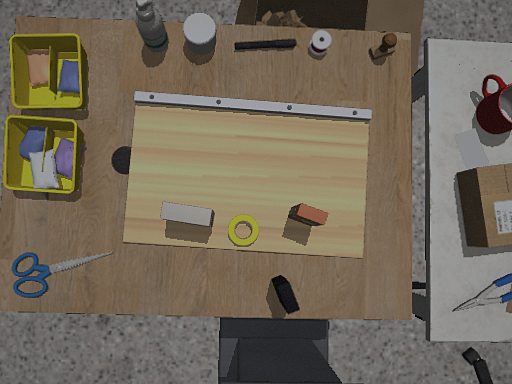

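```bash
cat >> h.py <<'E'
from scipy.optimize import minimize
def sil(c,V):
    m=np.zeros((384,512),np.uint8);h=cv2.convexHull(proj(c,V).astype(np.float32))
    cv2.fillConvexPoly(m,np.round(h*16).astype(np.int32),1,shift=4);return m>0
def box(x,y,yaw,w,t,z0,z1):  # centre; width w across, t thick along yaw
    c,s=np.cos(yaw),np.sin(yaw)
    return np.array([[x+c*a-s*b,y+s*a+c*b,z] for a in(-t/2,t/2) for b in(-w/2,w/2) for z in(z0,z1)])
def fit(vs,x0,w,t,z0,z1):
    def f(p):
        r=0
        for c,m in vs:
            s=sil(c,box(*p,w,t,z0,z1));r+=1-(s&m).sum()/(s|m).sum()
        return r
    best=None
    for dy in(-.3,0,.3):
        o=minimize(f,x0,method="Nelder-Mead",options=dict(initial_simplex=np.array(x0)+[[0,0,dy],[15,0,dy],[0,15,dy],[-5,-5,dy+.2]]))
        if best is None or o.fun<best.fun:best=o
    return best.x,best.fun
E
cat > m.py <<'E'
from h import *
np.set_printoptions(precision=2,suppress=True)
s=read_camera("side");t=read_camera("top")
def mk(c,l,near):
    r=[q for q in masks_of(c,l) if np.linalg.norm(np.array(q["point"])-near)<20]
    print(l,[(q["point"],q["p"],q["mask"].sum()) for q in r]);return r[0]["mask"]
for l,ps,pt,w,th,h in(("carton",(217,185),(187,214),85,30,128),("narrow",(249,222),(309,214),50,22,148)):
    ms,mt=mk(s,l,ps),mk(t,l,pt)
    g=tri(s,np.argwhere(ms).mean(0)[::-1],t,np.argwhere(mt).mean(0)[::-1]);print(g)
    for v in([(s,ms),(t,mt)],[(t,mt)],[(s,ms)]): print(fit(v,[g[0][0],g[0][1],0.],w,th,8,h))
mt=mk(t,"tape",(243,230));print("tape",onz(t,np.argwhere(mt).mean(0)[::-1],17))
ms=mk(s,"tape",(220,226));print("tape",onz(s,np.argwhere(ms).mean(0)[::-1],17))
print("rail tri",tri(s,place_of(s,"rail_face")[0]["point"],t,place_of(t,"rail_face")[0]["point"]))
hsv=cv2.cvtColor(t["img"],cv2.COLOR_RGB2HSV)
m=((hsv[...,1]<60)&(hsv[...,2]>90)).astype(np.uint8);m[:85]=0;m[125:]=0;m[:,:125]=0;m[:,380:]=0
n,lab,st,_=cv2.connectedComponentsWithStats(m);k=1+np.argmax(st[1:,4]);mm=lab==k;print(st[k])
for cols in((140,200),(200,300),(300,366)):
    pass
far=[];near=[]
for c in range(142,366,4):
    r=np.where(mm[:,c])[0];far.append(onz(t,(c,r.min()-.5),26));near.append(onz(t,(c,r.max()+.5),8))
for n_,e,z in(("far top",far,26),("near foot",near,8)):
    e=np.array(e);p=np.polyfit(e[:,1],e[:,0],1);print(n_,"x=",p,"yaw",-np.arctan(p[0]),"res",np.std(e[:,0]-np.polyval(p,e[:,1])))
print([onz(t,q,26) for q in((135,98),(371,113))])
E
python3 m.py
```

```text
carton [([216.0, 188.3], 0.76, np.int64(951))]
carton [([186.4, 215.1], 0.95, np.int64(947))]
(array([475.26, 226.51,  67.74]), np.float64(2.6668150919673055))
(array([473.57, 222.96,  -0.14]), np.float64(0.18193285501150824))
(array([472.16, 223.38,  -0.16]), np.float64(0.06057596822244293))
(array([476.57, 229.59,  -0.16]), np.float64(0.04137235116044402))
narrow [([246.0, 220.3], 0.73, np.int64(976))]
narrow [([308.7, 216.9], 0.59, np.int64(572))]
(array([479.22,   9.2 ,  81.27]), np.float64(0.7047239826623013))
(array([480.27,  11.23,  -0.32]), np.float64(0.23575925907621753))
(array([478.54,  11.01,  -0.19]), np.float64(0.13918305597579428))
(array([481.32,  12.  ,  -0.35]), np.float64(0.06686046511627908))
tape [([248.0, 222.3], 0.85, np.int64(435))]
tape [450.2  123.09  17.  ]
tape [([220.8, 227.0], 0.82, np.int64(533))]
tape [452.27 123.65  17.  ]
rail tri (array([683.8 , 105.49,   4.07]), np.float64(0.03470842674235421))
[ 134   91  239   28 2244]
far top x= [  0.04 699.04] yaw -0.0411854680722293 res 0.5847416796876734
near foot x= [  0.04 684.44] yaw -0.040930159588895246 res 0.595206248838022
[array([697.85, 341.6 ,  26.  ]), array([ 685.68, -123.07,   26.  ])]
```

```bash
cat >> h.py <<'E'
from scipy.spatial.transform import Rotation as R
def down(psi):  # tool z down, jaws across the push direction psi
    z=np.array([0,0,-1.]);best=None
    for s in(1,-1):
        x=s*np.array([-np.sin(psi),np.cos(psi),0]);M=np.c_[x,np.cross(z,x),z]
        q=R.from_matrix(M).as_quat()[[3,0,1,2]]
        j=solve_ik([450,226,200],q)
        if j is not None:
            d=abs(j[6])
            if best is None or d<best[0]:best=(d,q)
    return best[1]
E
python3 - <<'E'
from h import *
np.set_printoptions(precision=2,suppress=True)
psi=-.15;d=np.array([np.cos(psi),np.sin(psi),0])
q=down(psi);C=np.array([474,226,0])
grab(20)
move_to(C-d*62+[0,0,260],q)
move_linear(C-d*62+[0,0,102],v=150)
print(current_t(),current_eef_pos(),current_wrist_force(),current_opening())
print("contact",move_linear(C-d*10+[0,0,102],v=40,contact_N=15),current_eef_pos(),current_wrist_force())
move_linear(C+d*22+[0,0,102],v=60)
wait(.8)
print(current_t(),current_eef_pos(),current_wrist_force())
s=read_camera("side");t=read_camera("top")
cv2.imwrite("pics/b.png",np.hstack([s["img"][100:320,100:420],t["img"][80:300,100:420]])[...,::-1])
E
```

```text
6.4417 [412.98 235.48 102.62] [-0.17 -0.73  0.22] 0.06822780788750885
contact False [463.94 227.56 102.02] [0.13 0.15 0.14]
9.375 [495.75 222.69 101.98] [0.26 0.11 0.28]
```

View pics/b.png

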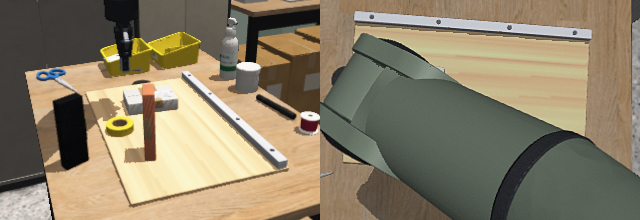

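The wider carton has fallen flat (crop left, about (150,98)). The narrow carton and the tape look unmoved. The arm hides the top view, so I back off to measure.

```bash
cat > m2.py <<'E'
from h import *
np.set_printoptions(precision=3,suppress=True)
s=read_camera("side");t=read_camera("top")
def mk(c,l):
    r=masks_of(c,l);print([(q["point"],round(q["p"],2),int(q["mask"].sum())) for q in r]);return r[0]["mask"] if r else None
ms,mt=mk(s,"carton"),mk(t,"carton")
if mt is not None:
    g=onz(t,np.argwhere(mt).mean(0)[::-1],30);print("c",g)
    print("top",fit([(t,mt)],[g[0],g[1],0.],85,120,8,38))
    if ms is not None: print("both",fit([(t,mt),(s,ms)],[g[0],g[1],0.],85,120,8,38))
for l in("carton_lead_a","carton_centre","rail_face","narrow","tape"):
    print(l,[(onz(t,q["point"],dict(rail_face=8,narrow=78,tape=8).get(l,23))[:2],round(q["p"],2)) for q in place_of(t,l)[:3]])
cv2.imwrite("pics/%s.png"%__import__("sys").argv[1],np.hstack([s["img"][100:320,100:420],t["img"][80:300,100:420]])[...,::-1])
print(current_t())
E
python3 - <<'E'
from h import *
p=current_eef_pos();q=current_tool_rot()
move_linear([p[0]-60,p[1]+9,200],v=200)
move_to([300,390,220],q)
E
python3 m2.py c
```

```text
[([258.2, 200.2], 0.94, 978)]
[([196.6, 174.7], 0.69, 2828)]
c [550.744 213.885  30.   ]
top (array([551.105, 213.973,  -0.119]), np.float64(0.05386416861826693))
both (array([551.709, 214.363,  -0.123]), np.float64(0.3624542328273994))
carton_lead_a [(array([602.045, 162.317]), 0.71), (array([614.508, 252.299]), 0.63)]
carton_centre [(array([547.032, 218.114]), 0.77)]
rail_face [(array([678.809, 113.926]), 0.65)]
narrow [(array([487.012,   6.954]), 0.94), (array([336.989,  60.495]), 0.85)]
tape [(array([455.853, 122.536]), 0.57)]
11.5
```

View pics/c.png

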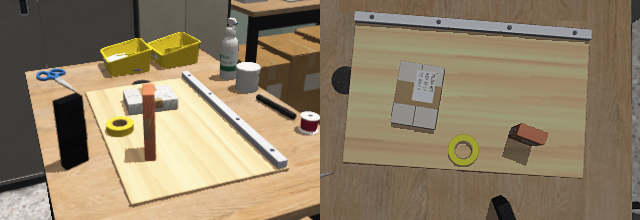

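Carton is at about (551, 214) with yaw -0.12, and its leading end is about 77 mm short of the rail. Everything else is in place. I push it with the flat of the shut fingers, square to the rail, and stop short to check.

```bash
python3 - <<'E'
from h import *
np.set_printoptions(precision=2,suppress=True)
psi=-.041;d=np.array([np.cos(psi),np.sin(psi),0]);q=down(psi);C=np.array([551.5,214,0])
move_to(C-d*100+[0,0,200],q)
move_linear(C-d*100+[0,0,20],v=150)
print(current_eef_pos(),current_wrist_force())
print(move_linear(C-d*10+[0,0,20],v=50,contact_N=12),current_eef_pos(),current_wrist_force())
p=np.array(current_eef_pos())
move_linear(p-d*40,v=150);move_linear(p-d*40+[0,0,180],v=250)
move_to([300,390,220],q)
E
python3 m2.py d
```

```text
[451.92 218.3   20.62] [ 0.18 -0.07  0.82]
False [541.46 214.45  20.04] [ 0.36 -0.38 -0.08]
[([278.1, 199.1], 0.73, 1115)]
[([196.4, 144.5], 0.95, 2823)]
c [610.733 217.516  30.   ]
top (array([611.96 , 216.58 ,  -0.024]), np.float64(0.05077336919973097))
both (array([613.235, 217.748,  -0.037]), np.float64(0.2449198090080914))
carton_lead_a [(array([677.645, 260.478]), 0.86), (array([666.955, 176.404]), 0.84)]
carton_centre [(array([609.871, 215.343]), 0.64)]
rail_face [(array([683.636, 110.265]), 0.65)]
narrow [(array([338.609,  59.096]), 0.69), (array([488.015,  10.088]), 0.67)]
tape [(array([443.8  , 122.963]), 0.82), (array([560.282, 117.714]), 0.47)]
18.4917
```

View pics/d.png

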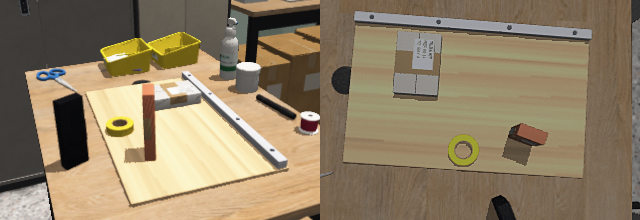

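Yaw is now about -0.03, nearly square, with a gap of 15 mm or so. I make the final push until contact.

```bash
python3 - <<'E'
from h import *
np.set_printoptions(precision=2,suppress=True)
psi=-.041;d=np.array([np.cos(psi),np.sin(psi),0]);q=down(psi);C=np.array([612.5,216.5,0])
move_to(C-d*105+[0,0,200],q)
move_linear(C-d*105+[0,0,20],v=150)
print(move_linear(C-d*40+[0,0,20],v=30,contact_N=8),current_eef_pos(),current_wrist_force())
wait(.3);print(current_eef_pos(),current_wrist_force())
p=np.array(current_eef_pos())
move_linear(p-d*40,v=150);move_linear(p-d*40+[0,0,180],v=250)
move_to([300,390,220],q)
t=read_camera("top");cv2.imwrite("pics/z.png",cv2.resize(t["img"][85:170,165:265],(800,680),interpolation=cv2.INTER_CUBIC)[:600,...,::-1])
E
python3 m2.py e
```

```text
True [557.73 218.7   19.52] [ 0.42 -0.04 -0.1 ]
[557.58 218.52  19.41] [ 0.09 -0.4  -0.69]
[([278.7, 197.6], 0.8, 1234)]
[([198.4, 136.1], 0.77, 2877)]
c [627.332 216.371  30.   ]
top (array([628.65 , 216.393,  -0.039]), np.float64(0.03457536085934876))
both (array([629.129, 216.421,  -0.035]), np.float64(0.13415837896226768))
carton_lead_a [(array([685.101, 178.016]), 0.96), (array([693.527, 263.716]), 0.66)]
carton_centre [(array([626.324, 218.505]), 0.94)]
rail_face [(array([687.44 , 112.169]), 0.87)]
narrow [(array([490.154,  11.776]), 0.93), (array([338.526,  54.602]), 0.87), (array([678.839, 254.087]), 0.72)]
tape [(array([454.407, 118.594]), 0.8)]
25.5667
```

View pics/z.png

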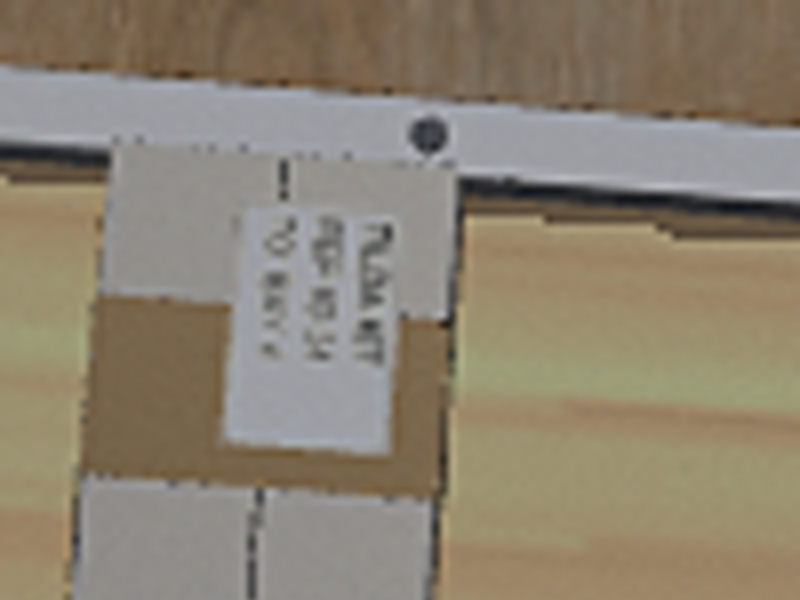

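View pics/e.png

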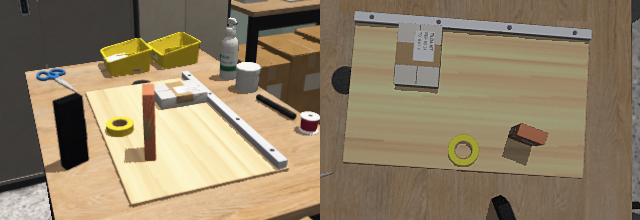

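The leading end sits flush along the rail: its edge runs parallel from (110,145) to (455,165) in the zoom. Nothing else has moved, so I hand the job in.

```bash
python3 -c "
from cell import *
job_done();print(current_t())"
```

```text
the job is handed in; nothing more can be done
the job is handed in; nothing more can be done
```

The wider carton lies flat with its former front face up and its leading end flush against the stop rail. I handed the job in at about 25.6 s of the 67 s allowed.

I tipped it over backwards with the shut fingers, then pushed it to the rail in two strokes, stopping when the fingers felt the rail's resistance.

**Last checks:**
- **Alignment:** the carton's yaw is -0.039 rad against -0.041 rad for the rail.
- **Leading end:** the fingers stopped where the leading end should be at x of about 689 mm. I estimate the rail face there at about 689 mm, good to a few millimetres.
- **Other things:** in the last pictures the narrow carton stands and the tape looks unmoved. The network's readings for them scattered by up to about 9 mm from my first measurements, which I take as noise. The arm was clear of everything.

**Disagreements:** the first side and top fits of the carton differed by about 6 mm in y. The 15 N contact stop did not trigger while tipping; the carton simply fell. The network also reported a false "narrow" at the carton's leading end in the last picture.

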